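# Put the soldering things back in their holders

## Task

Soldering is over, so put the four things on the mat back where they belong: each solder reel down over the spindle of the stand of its own colour (lead-free is green, leaded is red), the desoldering pump lying in both notches of its yellow rest, and the brass-wool tip cleaner upright and flat in the round dish of the iron stand. Leave the half-built circuit board and the amber flux jar where they lie.

Things in the scene. Friction and masses are not known exactly. Their poses are not given: they have to be found in the camera images.
- reel_green: Upright green solder reel standing on end: two green flanges 56 mm in diameter, 4 mm thick, with silver solder wire (49 mm diameter) wound between them; 46 mm tall, 0.25 kg, with an open vertical bore 26 mm in diameter. Origin: centre of its underside; z is up along the bore.
- reel_red: Upright red solder reel standing on end: two red flanges 56 mm in diameter, 4 mm thick, with silver solder wire (49 mm diameter) wound between them; 46 mm tall, 0.25 kg, with an open vertical bore 26 mm in diameter. Origin: centre of its underside; z is up along the bore.
- pump: Desoldering pump on the mat: round blue barrel, 20 mm in diameter, 180 mm long over all along its x axis, white nozzle at +x, yellow knob at -x; square yellow collars 24 mm across, 12 mm long, 67 mm either side of the middle, hold its axis 12 mm above the mat. Grip the barrel between them, across y. Origin: on the axis at mid-length. 0.09 kg.
- tip_cleaner: Tip cleaner: round steel cup 54 mm in diameter, straight-sided up to 36 mm, filled with gold-coloured brass shavings that stand up to 49 mm above its underside; 0.16 kg. Origin: centre of its underside; z up.
- stand_green: Fixed solder-reel stand: round green base 92 mm in diameter and 10 mm thick, with an upright steel spindle 12 mm in diameter at its centre, whose tapered tip is 68 mm above the table. Origin: on the table under the spindle; z up. A reel on it lies flat on the base, with its origin 10 mm above the stand's origin.
- stand_red: Fixed solder-reel stand: round red base 92 mm in diameter and 10 mm thick, with an upright steel spindle 12 mm in diameter at its centre, whose tapered tip is 68 mm above the table. Origin: on the table under the spindle; z up. A reel on it lies flat on the base, with its origin 10 mm above the stand's origin.
- pump_rest: Fixed yellow rest of the pump: base 110 (x) by 66 mm, 8 mm thick; two V notches (8 mm thick, 90 degrees, 45 mm wide and 57 mm high at their tips) 42 mm either side of the middle on x, with 76 mm clear between them. Origin: on the table under its middle, z up. The pump lies in both along x, nozzle at either end, its axis 48 mm above the table.
- iron_stand: Fixed dark iron stand, base 90 mm wide, from -47 to +150 mm along x. Round aluminium dish: floor 10 mm above the table, 72 mm inner and 82 mm outer diameter, rim 8 mm above its floor. At the +x end an empty sloping wire coil, under 90 mm high, starts 70 mm from the dish centre. Origin: on the table under the dish centre, z up. In the dish the tip cleaner rests 10 mm above it.
- board: Half-built circuit board to be left alone: green board 80 by 60 mm on four brass feet 8 mm high, with two blue relays and a green terminal, 25 mm tall in all. Origin: under its middle, on the mat; x along its length.
- flux_jar: Amber glass flux jar with black lid to be left alone, 44 mm in diameter and 44 mm tall. Origin: centre of its underside.
Things that resemble listed ones, but are neither listed nor needed, are in the scene too. Leave any pink or purple look-alike of the tip_cleaner alone.

How it is judged (in metres and radians):
At the end, for the whole second after the job is handed in: Each reel flat on the base of the stand of its colour (axes within 12 mm, height within 4 mm); pump in both notches of its rest (middle within 22 mm, height within 5 mm, within 0.12 rad of its line); tip cleaner flat in the dish (within 13 mm, height within 4 mm); none tilted 0.1 rad; all at rest (horizontal distance between reel_green and stand_green below 0.012 m and z of reel_green in the frame of stand_green between 0.006 and 0.014 m and angle between each of reel_green, reel_red, tip_cleaner's own z axis and vertical below 0.1 rad and linear speed of each of reel_green, reel_red, pump, tip_cleaner below 0.02 m/s and angular speed of each of reel_green, reel_red, pump, tip_cleaner below 0.2 rad/s and horizontal distance between reel_red and stand_red below 0.012 m and z of reel_red in the frame of stand_red between 0.006 and 0.014 m and horizontal distance between pump and pump_rest below 0.022 m and angle between the x axis of pump and the x axis of pump_rest, either way round below 0.12 rad and z of pump in the frame of pump_rest between 0.043 and 0.053 m and horizontal distance between tip_cleaner and iron_stand below 0.013 m and z of tip_cleaner in the frame of iron_stand between 0.006 and 0.014 m); the robot touches nothing.
It fails at once if the circuit board was moved more than 25 mm (distance of board from where it was at the start of the episode above 0.025 m).
It fails at once if the flux jar was moved more than 25 mm or tipped (distance of flux_jar from where it was at the start of the episode above 0.025 m or angle between flux_jar's own z axis and vertical above 0.4 rad).
It also fails if it takes over 109 s, if anything falls off the work surface, if the arm or the gripper's body presses on something with over 40 N, if the wrist force passes 120 N, or if a joint passes its speed limit or range.

## Robot

A 6-joint arm with a two-finger parallel gripper is mounted at the origin on the work surface. World frame = base frame: x ahead of the robot, y to its left, z up, the work surface at z = 0. Lengths are in mm, angles in rad, forces in N, time in s.
With the tool pointing down it reaches from about 400 to 925 mm from the base axis. Payload 12.5 kg.
Tool frame: the origin (TCP) lies midway between the tips of the shut fingers; the grasp point (between the pads) lies 19 mm behind it (env.tcp_to_grasp is the distance from the TCP to the grasp point, in mm); z points along the fingers, y is the line along which they close (so a half turn about z gives the same grasp; the last joint's range is limited). The gripper opens to 95 mm and grips with 3 to 60 N. Pads are 20 mm wide; open, the fingers measure 119 mm over their backs; the gripper's body (75 mm by 180 mm) begins 59 mm behind the grasp point.
Start: joints at [-1.222, 0.491, 1.559, -0, 1.092, -0.106], TCP at [274.576, -561.476, 214.661] pointing down, gripper open.
Joint ranges: [-3.1, 3.1], [-0.84, 2.19], [0.05, 2.79], [-1.13, 4.28], [0.06, 2.93], [-2.69, 2.69]. Speed limits (rad/s): [2.22, 2.22, 2.79, 3.14, 3.14, 3.14].

## Interface

Orientations are given as [roll, pitch, yaw] about the fixed x, y, z axes, in that order (R = Rz(yaw) Ry(pitch) Rx(roll)).
In Python, from cell import env gives the robot as it stands. The module is installed in compiled form; this text tells all that it offers.
- The arm moves only by the tool step_arm, never from a script. Its argument "plan" is a list that holds one entry, the list of rows, each a list of 5 numbers: the shift along the tool's x, y, z in mm, then the turn about the tool's z in degrees, then the opening, from -1 (shut) to 1 (fully open). A call has 1 to 8 rows; each row is the pose to reach, as a shift and turn from the pose commanded when the call began, along the tool's axes at that moment; what a row does not reach only later rows make up. A row lasts 1/12 s, in which the tool goes at most 41.7 mm and 7.16 degrees, less where a joint would pass 70% of its speed; a pose out of reach is approached as far as the arm can. A call with a gripper value outside its range is refused whole. The fingers move at their own pace and stop on an object; the grip force is fixed at half the most. Time passes only in rows, so rows that repeat a pose let the fingers close. It gives the time, the measured TCP pose, the force, the opening and the grip force at its end, in the units of the state.
- env.state(): the state, without advancing time (a new reading comes with each control period).
- env.read_camera(name): name is "scene" or "top" or "wrist"; returns the picture (480x640x3 uint8, blue, green, red); there is no depth.
- env.get_calibration(name): a dict with "K" (3x3 intrinsics, pixels), "D" ([k1, k2, p1, p2, k3] as OpenCV has them; the pictures are not rectified), "extrinsics" (4x4, takes a point from world to camera coordinates). Camera axes: x right, y up, looking along -z (the intrinsics and any distortion apply to the point x, -y, -z); pixel columns grow to the right and rows downward; lengths in mm; the calibration is good to about 2 mm. A picture is of the moment at which its call begins: read the wrist's pose just before it. get_calibration takes no time and is no camera call; for the wrist camera it gives the pose at the moment of the call.
- env.job_done(): hands the job in; it is judged then, once.
The state is a dict: "t": time; "joints": joint angles; "qvel": joint speeds; "tau": joint torques, N m; "eef_pos": TCP position; "tcp_rot": TCP orientation; "ft_force": force on the tool from outside, world axes, zero at the start; "moment": the same for the moment, N m; "opening": opening from 0.0 (shut) to 1.0 (fully open); "grip_force": force on a finger pad.
Only numpy, scipy, OpenCV 4.12 (cv2) and the standard library are available. Lean on these libraries where they do the work, as an engineer would, in place of code of your own. Each camera call takes 0.05 s, during which the arm holds its last target. There are 200 camera calls.

## Working session

There is one attempt and no reset: what is moved stays moved. The work goes in short steps, Python scripts to look and compute and a tool call to move; the robot and the scene stay as the last step left them, time stands still between calls to the robot, and variables do not carry over. Pictures are saved under pics/ and viewed, at most 14 in all, crops included, and the job is handed in when it is done.

Besides the shell and the picture viewer there is one more tool, called after "Call:" as name([rows], argument=value, ...), one row to a line, values as JSON. step_arm: Moves the arm, as the interface text tells. Its arguments: {"type":"object","properties":{"plan":{"type":"array"}},"required":["plan"]}

```bash
mkdir -p pics; ls; python3 - <<'E'
from cell import env
import cv2
print(env.state())
for n in ("scene","top","wrist"):
    c=env.get_calibration(n); print(n,c["K"],c["D"],c["extrinsics"])
    cv2.imwrite(f"pics/{n}0.png",env.read_camera(n))
E
```

```text
pics
{'t': 0.0, 'joints': array([-1.22161133e+00,  4.91546603e-01,  1.55947642e+00, -1.75933210e-05,
        1.09170120e+00, -1.05631446e-01]), 'qvel': array([-0.00026198, -0.00171216,  0.00016394,  0.00103893, -0.00036831,
       -0.00060823]), 'tau': array([ 3.25193025e-03, -6.12633991e+01, -2.58183950e+01,  6.94313901e-02,
        4.82713839e-02, -1.33022209e-04]), 'eef_pos': array([ 274.47089191, -561.21986315,  214.06051364]), 'tcp_rot': array([-3.14046574e+00, -1.03791154e-04,  4.54824500e-01]), 'ft_force': array([0.22002805, 0.42163872, 0.27979355]), 'moment': array([ 0.02312966, -0.01204714,  0.02376759]), 'grip_force': 0.0, 'opening': 0.9961553174455532}
scene [[618.2368874   0.        319.1853591]
 [  0.        618.2368874 244.3640597]
 [  0.          0.          1.       ]] [0.06001303 0.         0.         0.         0.        ] [[ 7.43959846e-01  6.67842854e-01  2.25758765e-02 -3.67251793e+02]
 [-3.95678897e-01  4.13047885e-01  8.20261943e-01  1.72479082e+02]
 [ 5.38481159e-01 -6.19174747e-01  5.71542365e-01 -1.48436335e+03]
 [ 0.00000000e+00  0.00000000e+00  0.00000000e
[... 242 characters left out ...]
04e-01  4.19996169e-03 -9.87139369e+00]
 [ 9.90340374e-01  2.45226766e-02  1.36471909e-01 -5.10081028e+02]
 [-1.36533813e-01  8.60095353e-04  9.90635038e-01 -1.35274364e+03]
 [ 0.00000000e+00  0.00000000e+00  0.00000000e+00  1.00000000e+00]]
wrist [[389.17644257   0.         321.20437842]
 [  0.         389.17644257 237.6212428 ]
 [  0.           0.           1.        ]] [0.01368995 0.         0.         0.         0.        ] [[ 4.38834058e-01 -8.98567954e-01 -5.49572712e-04 -6.23488588e+02]
 [ 8.68772351e-01  4.24438799e-01 -2.55120182e-01  2.89920943e+01]
 [ 2.29476080e-01  1.11477971e-01  9.66909195e-01 -3.89273640e+02]
 [ 0.00000000e+00  0.00000000e+00  0.00000000e+00  1.00000000e+00]]
```

View pics/top0.png

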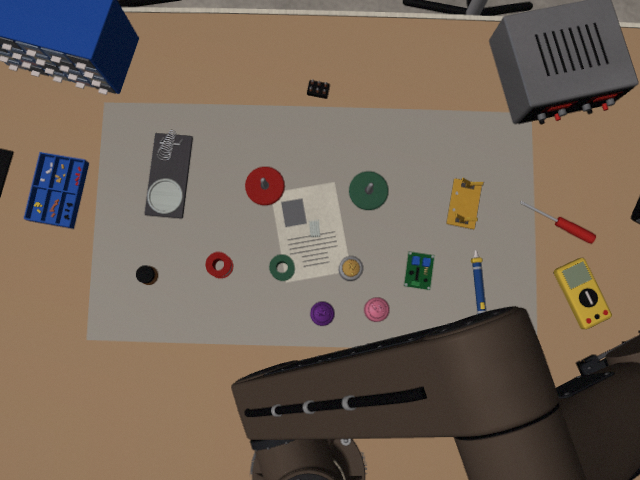

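View pics/scene0.png

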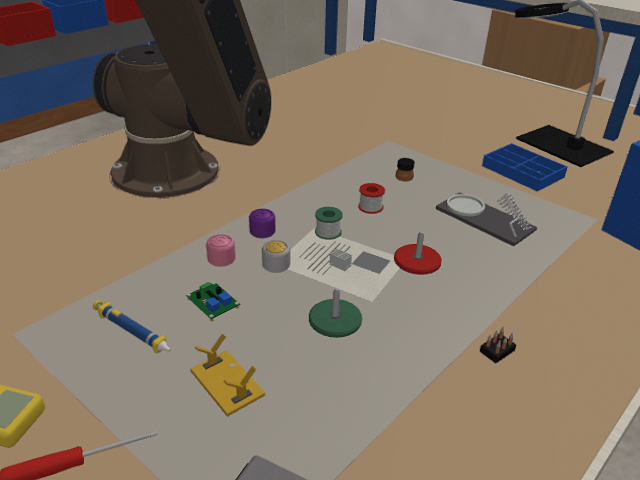

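Top view:
- Reels: red (219,265), green (282,267).
- Stands: red (265,186), green (369,190).
- Tip cleaner candidates: gold-topped steel cup (350,268), which I choose; purple (322,313) and pink (376,309) are look-alikes.
- Pump: blue (478,282). The screwdriver (575,228) and multimeter (582,293) are other items.
- Pump rest: (464,203). Iron-stand dish: (165,196).
- Leave alone: board (420,270), jar (147,275).

```bash
cat > h.py <<'E'
import numpy as np, cv2
from cell import env
def ray(c,uv):
    p=cv2.undistortPoints(np.array([[uv]],float),c["K"],np.array(c["D"]))[0,0]
    E=c["extrinsics"]; R,t=E[:3,:3],E[:3,3]
    d=R.T@np.array([p[0],-p[1],-1.]); return -R.T@t,d/np.linalg.norm(d)
def plane(c,uv,z):
    o,d=ray(c,uv); return o+d*(z-o[2])/d[2]
def tri(*cu):
    A=np.zeros((3,3));b=np.zeros(3);rs=[ray(c,u) for c,u in cu]
    for o,d in rs:
        M=np.eye(3)-np.outer(d,d);A+=M;b+=M@o
    p=np.linalg.solve(A,b)
    return p,max(np.linalg.norm((np.eye(3)-np.outer(d,d))@(p-o)) for o,d in rs)
R={'red':[((0,150,60),(6,255,255)),((174,150,60),(180,255,255))],'green':[((60,90,30),(92,255,255))],
 'yellow':[((17,140,90),(32,255,255))],'blue':[((100,140,50),(120,255,255))]}
def comps(im,col,amin=60):
    h=cv2.cvtColor(im,cv2.COLOR_BGR2HSV); m=0
    for lo,hi in (R[col] if isinstance(col,str) else col): m=m|cv2.inRange(h,lo,hi)
    cs,_=cv2.findContours(m,cv2.RETR_EXTERNAL,cv2.CHAIN_APPROX_NONE)
    return sorted([cv2.convexHull(c) for c in cs if cv2.contourArea(c)>amin],key=lambda c:c[:,0,0].mean())
E
python3 - <<'E'
from h import *
for n in ("top","scene"):
    im=cv2.imread(f"pics/{n}0.png")
    for col in R:
        for c in comps(im,col,30):
            e=cv2.fitEllipse(c); print(n,col,np.round(e[0],1),np.round(e[1],1),round(e[2]),cv2.boundingRect(c))
E
```

```text
top red [218.8 264.8] [24.7 27.4] 120 (206, 252, 27, 26)
top red [264.4 185.5] [38.  38.4] 94 (245, 167, 39, 38)
top red [557.9 106.8] [ 3.  28.4] 77 (548, 103, 24, 8)
top red [575.  229.6] [13.5 48. ] 118 (555, 217, 41, 27)
top red [603.7  97.3] [ 3.3 25.5] 75 (593, 94, 24, 8)
top green [281.5 267.3] [23.4 25.1] 154 (270, 255, 24, 25)
top green [368.  190.4] [37.2 37.8] 87 (349, 172, 39, 38)
top green [419.3 270.5] [32.8 38. ] 9 (405, 253, 29, 36)
top yellow [350.5 267.6] [15.6 15.8] 85 (343, 260, 16, 16)
top yellow [464.8 202.9] [42.6 54.9] 15 (447, 178, 36, 51)
top yellow [582.  293.6] [47.7 78.9] 152 (554, 258, 58, 71)
top blue [ 55.7 190. ] [62.5 91.9] 13 (24, 152, 63, 76)
top blue [81.6 38.2] [ 94.5 182.8] 109 (0, 0, 119, 93)
top blue [415.3 260.3] [ 9.  10.4] 11 (412, 256, 8, 10)
top blue [425.9 261.7] [ 8.6 10.1] 13 (422, 257, 9, 10)
top blue [478.9 288.6] [ 9.1 49.4] 175 (474, 270, 11, 41)
scene red [21.8 23.8] [44.2 72.2] 88 (0, 2, 56, 44)
scene red [ 44.2 464.9] [ 22.6 103.9] 74 (0, 446, 84, 34)
scene red [123.3  10.2] [28.  40.8] 106 (105, 0, 39, 23)
scene red [371.7 189.
[... 806 characters left out ...]
, 20)
scene blue [330.4  22.7] [12.5 72.5] 1 (325, 0, 12, 55)
scene blue [369.   19.1] [12.7 52.4] 4 (363, 0, 13, 41)
scene blue [490.7   4.8] [11.6 77.8] 94 (456, 0, 74, 12)
scene blue [524.9 166.1] [40.6 83. ] 102 (483, 144, 84, 47)
scene blue [570.8  18.6] [12.3 62.5] 101 (545, 12, 50, 17)
scene blue [612.5  70.2] [ 50.  143.8] 8 (600, 19, 40, 122)
scene blue [ 4089.3 -1933.1] [ 690.3 8194.4] 58 (602, 141, 38, 109)Traceback (most recent call last):
  File "<stdin>", line 6, in <module>
cv2.error: OpenCV(4.12.0) /io/opencv/modules/imgproc/src/shapedescr.cpp:361: error: (-201:Incorrect size of input array) There should be at least 5 points to fit the ellipse in function 'fitEllipseNoDirect'
```

```bash
python3 - <<'E'
import cv2
s=cv2.imread("pics/scene0.png")[150:420,80:560]; t=cv2.imread("pics/top0.png")[120:330,120:500]
cv2.imwrite("pics/sc.png",cv2.resize(s,(800,450),interpolation=cv2.INTER_CUBIC)); cv2.imwrite("pics/tc.png",cv2.resize(t,(800,442),interpolation=cv2.INTER_CUBIC))
E
```

```text
(no output)
```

View pics/sc.png

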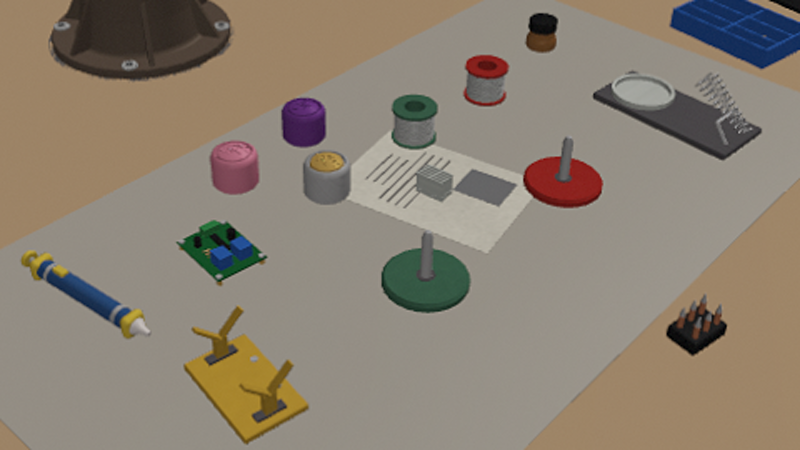

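```bash
python3 - <<'E'
from h import *
T,S=env.get_calibration("top"),env.get_calibration("scene")
P=lambda n,a,b:print(n,np.round(tri((T,a),(S,b))[0],1),round(tri((T,a),(S,b))[1],1))
P("reel_red top",(218.8,264.8),(371.7,189.6));P("reel_green top",(281.5,267.3),(328.3,214.1))
P("stand_red base",(264.4,185.5),(417.4,258.8));P("stand_green base",(368,190.4),(334.7,317.8))
P("cleaner gold",(350.5,267.6),(275.3,246.9))
sc=lambda x,y:(80+x*.6,150+y*.6)
P("pump +collar",(477.5,262),sc(132,322)); P("nozzle tip",(475.5,250),sc(150,332))
P("dish",(165,196),sc(643,92))
P("spindle red",(263.5,182),sc(569,140));P("spindle green",(371,186),sc(428,235))
print("rest ctr",plane(T,(464,203.5),8),plane(S,sc(246,385),8))
print("dish",plane(T,(165,196),18),plane(S,sc(643,92),18))
print("pump blue S",plane(S,(132.4,327.5),12))
E
```

```text
reel_red top [454.3 208.7  48.1] 2.6
reel_green top [451.7  70.1  47.2] 1.8
stand_red base [643.7 117.    6.8] 1.4
stand_green base [ 638.  -122.5    5.4] 0.9
cleaner gold [454.3 -82.4  44.5] 0.8
pump +collar [ 478.2 -370.1   15. ] 3.6
nozzle tip [ 504.4 -366.6   16.8] 2.0
dish [612.5 344.1  15.9] 2.4
spindle red [641.2 116.8  63.4] 4.7
spindle green [ 636.7 -122.3   63.5] 3.2
rest ctr [ 611.85105681 -345.15787402    8.        ] [ 615.43293365 -342.73035846    8.        ]
dish [610.10550976 342.0979862   18.        ] [615.39009532 343.29932889  18.        ]
pump blue S [ 416.0857465  -373.46784032   12.        ]
```

View pics/tc.png

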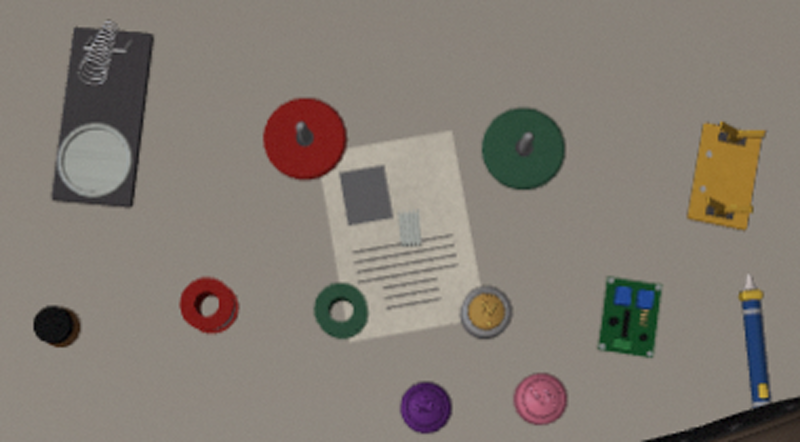

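The close crop confirms the choices: gold-topped cup at crop (487,310), with purple (425,407) and pink (540,399) to be left. All triangulated heights fit. I'll work out a move to view the pump first.

```bash
cat >> h.py <<'E'
def go(x,y,z,yaw):
    "shift in tool frame (mm, deg) from present pose to TCP x,y,z,yaw"
    s=env.state(); p=s["eef_pos"]; a=s["tcp_rot"][2]; d=np.array([x,y,z])-p
    c,n=np.cos(a),np.sin(a)
    t=-np.degrees((yaw-a+np.pi/2)%np.pi-np.pi/2)
    print("go",np.round([c*d[0]+n*d[1],n*d[0]-c*d[1],-d[2],t],1),"j6",round(s["joints"][5],2),"yaw",round(a,3))
E
python3 - <<'E'
from h import *
W=env.get_calibration("wrist");E=W["extrinsics"];Rt=E[:3,:3].T
print("cam",-Rt@E[:3,3],"axis",-Rt[:,2],env.state()["eef_pos"])
T=env.get_calibration("top")
a,b=plane(T,(475.5,250),12),plane(T,(481,308),12);print(a,b,np.arctan2(a[1]-b[1],a[0]-b[0]))
go(400,-374,214,0.08)
E
```

```text
cam [ 337.75392412 -529.1686989   383.52572693] axis [-0.22941969 -0.11163051 -0.96690498] [ 274.49207676 -561.30789677  214.21763114]
[ 503.84379059 -369.51942981   12.        ] [ 372.50279271 -380.79353171   12.        ] 0.08562850736412474
go [ 195.  -113.1    0.2   21.5] j6 -0.11 yaw 0.455
```

Call:
step_arm([
  [[245, -85, 0, 21.5, 1], [245, -85, 0, 21.5, 1], [245, -85, 0, 21.5, 1], [245, -85, 0, 21.5, 1], [245, -85, 0, 21.5, 1], [245, -85, 0, 21.5, 1], [245, -85, 0, 21.5, 1], [245, -85, 0, 21.5, 1]],
])

```text
t: 0.82
eef_pos: [459.3, -375.0, 214.5]
tcp_rot: [-3.141, -0.0, 0.083]
ft_force: [-0.1, 0.0, 0.5]
opening: 1.002
grip_force: 0.0
```

```bash
python3 - <<'E'
from h import *
print(env.state()["eef_pos"],env.state()["tcp_rot"],env.state()["qvel"])
c=env.get_calibration("wrist");im=env.read_camera("wrist");cv2.imwrite("pics/w1.png",im);np.save("w1.npy",c["extrinsics"])
E
```

```text
[ 459.25906906 -375.04857742  214.5444452 ] [-3.14121853e+00 -5.95512847e-05  8.34918327e-02] [-0.06968334  0.00154795  0.00203018 -0.01574041 -0.00357439 -0.05294974]
```

View pics/w1.png

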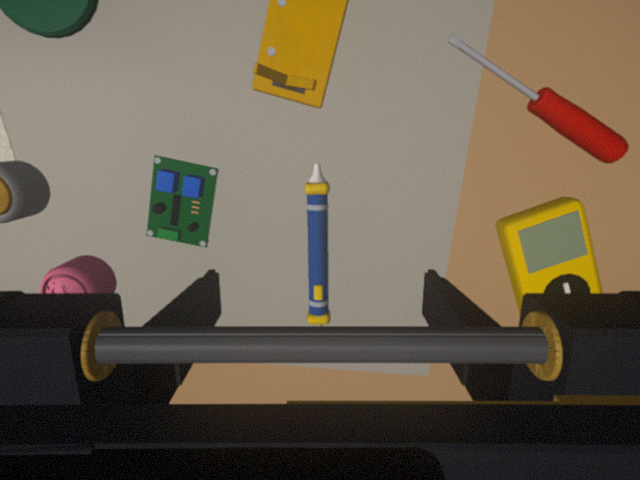

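Wrist view: the pump lies straight below, nozzle (317,172), collars (317,188) and (318,317). The rest is at (300,50) and the board at (182,200).

```bash
python3 - <<'E'
from h import *
im=cv2.imread("pics/w1.png");W=env.get_calibration("wrist");W["extrinsics"]=np.load("w1.npy")
S=env.get_calibration("scene");T=env.get_calibration("top")
for c in comps(im,"yellow",30): print(cv2.boundingRect(c),cv2.minAreaRect(c))
b=[c for c in comps(im,"blue",200) if cv2.boundingRect(c)[3]>60][0]; r=cv2.minAreaRect(b);print("blue",r)
f=lambda u,v:plane(W,(u,v),24)
m=plane(W,r[0],12);print("barrel centroid",m)
bx=cv2.boxPoints(r);o=bx[np.argsort(bx[:,1])];a=plane(W,o[:2].mean(0),22);q=plane(W,o[2:].mean(0),22)
print("ends",a,q,"yaw",np.arctan2(*(a-q)[[1,0]]))
print("tri collar+",tri((W,(317,188)),(S,(158.7,343.8))),tri((W,(317,188)),(T,(477.5,262))))
E
```

```text
(0, 180, 9, 34) ((4.0, 196.5), (8.0, 33.0), 0.0)
(81, 323, 14, 57) ((86.7923583984375, 351.1860046386719), (56.107078552246094, 12.42065143585205), 87.95458984375)
(252, 0, 96, 108) ((297.2059020996094, 44.67646026611328), (75.42857360839844, 110.83877563476562), 14.03624439239502)
(305, 183, 24, 12) ((316.5, 188.5), (11.0, 23.0), 90.0)
(314, 285, 8, 15) ((317.5, 292.0), (14.0, 7.0), 90.0)
(307, 313, 23, 11) ((317.944580078125, 318.4969177246094), (21.91065788269043, 9.873662948608398), 3.1798300743103027)
(522, 312, 41, 69) ((543.3716430664062, 345.6442565917969), (70.21448516845703, 36.14562225341797), 81.46923065185547)
(496, 197, 107, 117) ((548.7560424804688, 252.9615020751953), (102.78954315185547, 90.94764709472656), 76.13031005859375)Traceback (most recent call last):
  File "<stdin>", line 5, in <module>
IndexError: list index out of range
```

```bash
python3 - <<'E'
from h import *
W=env.get_calibration("wrist");W["extrinsics"]=np.load("w1.npy")
S=env.get_calibration("scene");T=env.get_calibration("top")
a=plane(W,(316.5,188.5),20);q=plane(W,(318,318.5),20)
print(a,q,np.linalg.norm(a-q),"yaw",np.arctan2(*(a-q)[[1,0]]),"mid",(a+q)/2)
for u,s in (((316.5,188.5),(158.7,343.8)),((317,164),(168.5,349.5))): print(tri((W,u),(S,s)))
m=(a+q)/2; go(m[0],m[1],60,np.arctan2(*(a-q)[[1,0]]))
E
```

```text
[ 480.8546141  -367.98791314   20.        ] [ 348.36465726 -380.13689905   20.        ] 133.0458061113894 yaw 0.09144168904726672 mid [ 414.60963568 -374.0624061    20.        ]
(array([ 479.96261792, -368.00282081,   13.4408491 ]), np.float64(0.02692269024974361))
(array([ 503.15885373, -366.44177556,   15.26360897]), np.float64(0.21667680712903886))
go [-43.1  -6.1 154.5  -0.5] j6 0.69 yaw 0.082
```

Call:
step_arm([
  [[-43, -6, 150, -0.5, 1], [-43, -6, 150, -0.5, 1], [-43, -6, 150, -0.5, 1], [-43, -6, 150, -0.5, 1], [-43, -6, 180, -0.5, 1], [-43, -6, 200, -0.5, 1], [-43, -6, 210, -0.5, 1], [-43, -6, 210, -0.5, 1]],
])

```text
t: 1.53
eef_pos: [412.5, -375.3, 2.8]
tcp_rot: [-3.139, 0.002, 0.087]
ft_force: [-0.3, -0.4, -0.2]
opening: 1.0
grip_force: 0.0
```

Call:
step_arm([
  [[0, 0, 0, 0, -1], [0, 0, 0, 0, -1], [0, 0, 0, 0, -1], [0, 0, 0, 0, -1], [0, 0, 0, 0, -1], [0, 0, 0, 0, -1], [0, 0, 0, 0, -1], [0, 0, 0, 0, -1]],
])

```text
t: 2.2
eef_pos: [414.1, -374.9, 4.8]
tcp_rot: [3.141, -0.0, 0.088]
ft_force: [-0.3, 0.3, 0.1]
opening: 0.495
grip_force: 0.0
```

Call:
step_arm([
  [[0, 0, -20, 0, -1], [0, 0, -60, 0, -1], [0, 0, -100, 0, -1], [0, 0, -120, 0, -1], [0, 0, -120, 0, -1], [0, 0, -120, 0, -1]],
])

```text
t: 2.7
eef_pos: [414.2, -375.1, 125.6]
tcp_rot: [3.14, -0.001, 0.088]
ft_force: [0.2, 0.2, -0.1]
opening: 0.079
grip_force: 0.0
```

```bash
python3 - <<'E'
from h import *
s=env.state();print(s["eef_pos"],s["tcp_rot"],s["opening"],s["grip_force"])
c=env.get_calibration("wrist");im=env.read_camera("wrist");cv2.imwrite("pics/w2.png",im);np.save("w2.npy",c["extrinsics"])
E
```

```text
[ 414.19854714 -375.11896537  125.59829636] [ 3.13965722e+00 -1.34162754e-03  8.83897085e-02] 0.07883029293133109 0.0
```

View pics/w2.png

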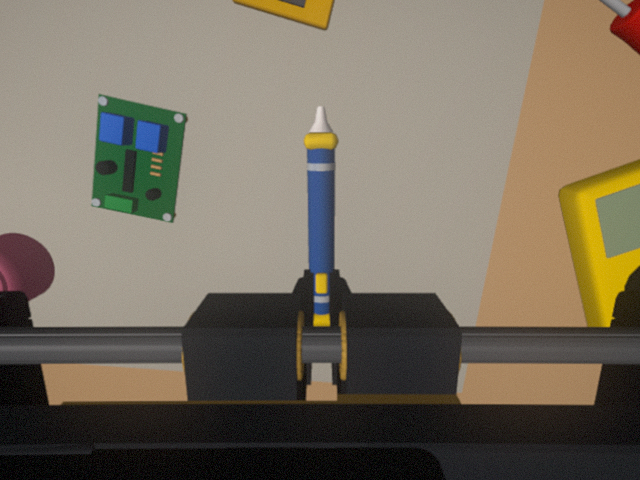

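I lifted before the slow fingers had shut, so the pump still lies on the mat (nozzle (320,112), collar (321,141)). I'll re-measure and regrip with more closing time.

```bash
python3 - <<'E'
from h import *
W=env.get_calibration("wrist");W["extrinsics"]=np.load("w2.npy")
a=plane(W,(321,141),18);q=plane(W,(321.5,320.5),18);print(a,q,np.linalg.norm(a-q),"yaw",np.arctan2(*(a-q)[[1,0]]),(a+q)/2)
E
```

```text
[ 480.49840031 -368.51900281   18.        ] [ 345.35896109 -380.79857166   18.        ] 135.69618948933012 yaw 0.09061706536327171 [ 412.9286807  -374.65878723   18.        ]
```

Call:
step_arm([
  [[0, 0, 0, 0, 1], [0, 0, 0, 0, 1], [0, 0, 0, 0, 1], [0, 0, 0, 0, 1], [0, 0, 0, 0, 1], [0, 0, 0, 0, 1], [0, 0, 0, 0, 1], [0, 0, 0, 0, 1]],
])

```text
t: 3.42
eef_pos: [414.0, -374.9, 124.6]
tcp_rot: [3.142, 0.0, 0.088]
ft_force: [-0.1, 0.7, -0.9]
opening: 0.542
grip_force: 0.0
```

Call:
step_arm([
  [[0, 0, 40, 0, 0.2], [0, 0, 80, 0, 0.2], [0, 0, 110, 0, 0.2], [0, 0, 121, 0, 0.2], [0, 0, 121, 0, 0], [0, 0, 121, 0, -1], [0, 0, 121, 0, -1], [0, 0, 121, 0, -1]],
])

```text
t: 4.08
eef_pos: [414.4, -375.3, 4.5]
tcp_rot: [3.14, -0.001, 0.088]
ft_force: [-0.3, -0.3, -0.4]
opening: 0.378
grip_force: 0.0
```

Call:
step_arm([
  [[0, 0, 0, 0, -1], [0, 0, 0, 0, -1], [0, 0, 0, 0, -1], [0, 0, 0, 0, -1], [0, 0, 0, 0, -1], [0, 0, 0, 0, -1], [0, 0, 0, 0, -1], [0, 0, 0, 0, -1]],
])

```text
t: 4.75
eef_pos: [414.2, -375.1, 4.1]
tcp_rot: [3.141, -0.0, 0.088]
ft_force: [-0.8, 1.0, 6.1]
opening: 0.201
grip_force: 30.0
```

Call:
step_arm([
  [[0, 0, -20, 0, -1], [0, 0, -60, 0, -1], [20, 0, -100, 0, -1], [60, 0, -140, 0, -1], [60, 0, -140, 0, -1], [60, 0, -140, 0, -1], [60, 0, -140, 0, -1]],
])

```text
t: 5.33
eef_pos: [473.8, -369.2, 143.5]
tcp_rot: [3.141, -0.0, 0.089]
ft_force: [-0.2, -0.5, -1.8]
opening: 0.205
grip_force: 30.0
```

```bash
python3 - <<'E'
from h import *
T,S=env.get_calibration("top"),env.get_calibration("scene")
k=lambda x,y:(120+.475*x,120+.475*y); s=lambda x,y:(80+.6*x,150+.6*y)
t=[plane(T,k(*p),8) for p in ((704,122),(764,131),(746,230),(688,221))]
q=[plane(S,s(*p),8) for p in ((305,405),(247,437),(185,371),(240,337))]
for a in (t,q):
    a=np.array(a); c=a.mean(0); d=(a[0]+a[1]-a[2]-a[3])/2; print(np.round(a[:,:2],0).tolist(),c,np.linalg.norm(d),np.arctan2(d[1],d[0]))
st=env.state();print(st["eef_pos"],st["opening"],st["grip_force"])
c=env.get_calibration("wrist");im=env.read_camera("wrist");cv2.imwrite("pics/w3.png",im);np.save("w3.npy",c["extrinsics"])
E
```

```text
[[672.0, -323.0], [663.0, -390.0], [552.0, -368.0], [561.0, -305.0]] [ 611.99618077 -346.70841953    8.        ] 112.89877823333259 -0.17901488546679376
[[671.0, -323.0], [661.0, -381.0], [562.0, -369.0], [565.0, -307.0]] [ 614.82821215 -344.90901665    8.        ] 103.3870010752817 -0.13515239756364752
[ 473.75516979 -369.21155925  143.53399848] 0.20527111665957323 29.99625027179718
```

View pics/w3.png

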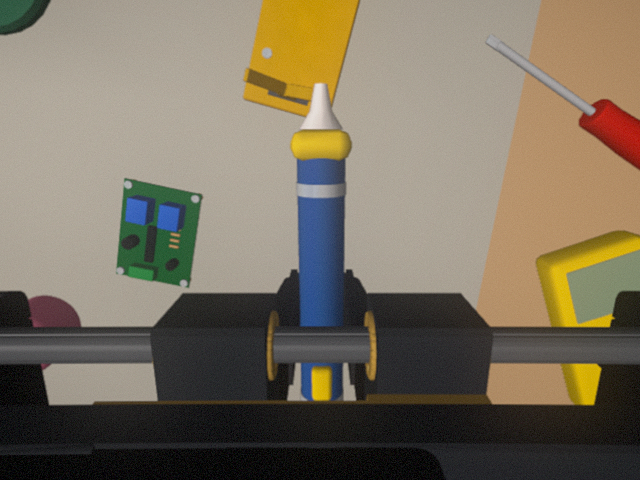

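Pump is held level along the tool axis. The rest's left edge runs (263,0)–(243,98) and its right edge (358,0)–(333,112).

```bash
python3 - <<'E'
from h import *
W=env.get_calibration("wrist");W["extrinsics"]=np.load("w3.npy")
im=cv2.imread("pics/w3.png");c=[c for c in comps(im,"yellow",200) if cv2.boundingRect(c)[1]==0][0]
h=cv2.cvtColor(im,cv2.COLOR_BGR2HSV);m=cv2.inRange(h,*R["yellow"][0])
L=[];Q=[]
for v in range(3,64,4):
    u=np.where(m[v,200:420])[0]+200; L.append(plane(W,(u.min(),v),8)[:2]);Q.append(plane(W,(u.max(),v),8)[:2])
L,Q=np.array(L),np.array(Q)
for a in (L,Q):
    p=np.polyfit(a[:,0],a[:,1],1);print(p,"yaw",np.arctan(p[0]),"y at 613",np.polyval(p,613))
print("near corner",plane(W,(243,98),8))
d=im[200:260,:];b=[ (np.where(cv2.inRange(h[v:v+1,250:400],(100,120,30),(125,255,255))[0])[0]+250) for v in (205,225,245,262)]
print([(x.min(),x.max()) for x in b])
go(613,-346,143,-.17)
E
```

```text
[-1.78330729e-01 -2.01570858e+02] yaw -0.1764755853144344 y at 613 -310.8875954430583
[-1.79682443e-01 -2.65613383e+02] yaw -0.17778532976931247 y at 613 -375.75872048689325
near corner [ 564.95884165 -302.34930214    8.        ]
[(np.int64(299), np.int64(332)), (np.int64(299), np.int64(336)), (np.int64(300), np.int64(334)), (np.int64(300), np.int64(338))]
go [141.6 -10.6  -0.4  14.8] j6 0.71 yaw 0.089
```

Call:
step_arm([
  [[141, -13, 0, 15.2, -1], [141, -13, 0, 15.2, -1], [141, -13, 0, 15.2, -1], [141, -13, 0, 15.2, -1], [141, -13, 30, 15.2, -1], [141, -13, 60, 15.2, -1], [141, -13, 60, 15.2, -1], [141, -13, 60, 15.2, -1]],
])

```text
t: 6.05
eef_pos: [611.3, -344.0, 81.1]
tcp_rot: [-3.139, 0.005, -0.178]
ft_force: [-0.7, -0.9, 0.3]
opening: 0.202
grip_force: 30.0
```

```bash
python3 - <<'E'
from h import *
go(613,-343.5,41,-.177)
E
```

```text
go [ 1.6 -0.8 40.1 -0. ] j6 1.14 yaw -0.178
```

Call:
step_arm([
  [[0, 0, 15, 0, -1], [0, 0, 28, 0, -1], [0, 0, 36, 0, -1], [0, 0, 40, 0, -1], [0, 0, 42, 0, -1], [0, 0, 42, 0, -1], [0, 0, 42, 0, -1]],
])

```text
t: 6.63
eef_pos: [613.2, -344.4, 42.2]
tcp_rot: [3.141, -0.001, -0.177]
ft_force: [0.0, 0.7, -0.3]
opening: 0.201
grip_force: 30.0
```

Call:
step_arm([
  [[0, 0, 0, 0, 0.2], [0, 0, 0, 0, 0.2], [0, 0, 0, 0, 0.2], [0, 0, 0, 0, 0.2], [0, 0, 0, 0, 0.2], [0, 0, 0, 0, 0.2], [0, 0, 0, 0, 0.2], [0, 0, 0, 0, 0.2]],
])

```text
t: 7.3
eef_pos: [613.1, -344.3, 41.6]
tcp_rot: [3.142, -0.0, -0.177]
ft_force: [-0.3, -0.3, -0.2]
opening: 0.6
grip_force: 0.0
```

Call:
step_arm([
  [[0, 0, -30, 0, 0.2], [0, 0, -70, 0, 0.2], [0, 0, -110, 0, 1], [-30, 0, -150, 0, 1], [-60, -10, -170, 0, 1], [-60, -10, -170, 0, 1], [-60, -10, -170, 0, 1], [-60, -10, -170, 0, 1]],
])

```text
t: 7.97
eef_pos: [556.0, -324.0, 211.5]
tcp_rot: [3.141, -0.0, -0.177]
ft_force: [0.9, -0.2, -0.1]
opening: 0.959
grip_force: 0.0
```

```bash
python3 - <<'E'
from h import *
im=env.read_camera("wrist");s=env.read_camera("scene")[290:440,150:310]
cv2.imwrite("pics/w4.png",np.vstack([cv2.resize(im,(480,360))[:260],cv2.resize(s,(480,300),interpolation=cv2.INTER_CUBIC)]))
go(454,-82,214,-.18)
E
```

```text
go [-1.431e+02 -2.202e+02 -3.800e+00  2.000e-01] j6 1.12 yaw -0.177
```

View pics/w4.png

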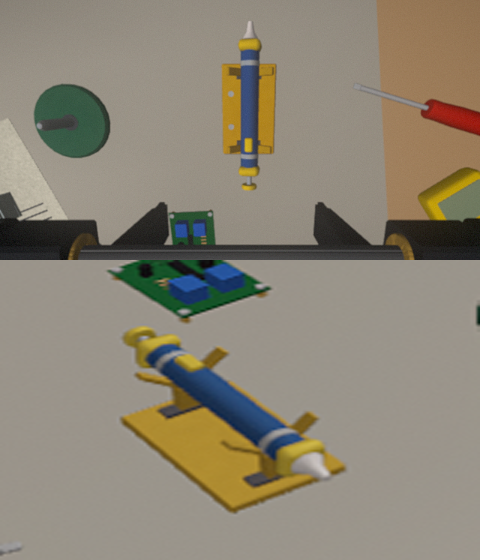

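Pump (wrist half (249,110)) lies in both notches, parallel to the rest. Next the tip cleaner, viewed together with the green reel.

Call:
step_arm([
  [[-203, -252, 0, -10, 1], [-203, -252, 0, -10, 1], [-203, -252, 0, -10, 1], [-203, -252, 0, -10, 1], [-203, -252, 0, -10, 1], [-203, -252, 0, -10, 1], [-203, -252, 0, -10, 1], [-203, -252, 0, -10, 1]],
])

```text
t: 8.73
eef_pos: [398.8, -38.1, 210.6]
tcp_rot: [-3.141, 0.002, -0.002]
ft_force: [1.7, 0.2, 0.0]
opening: 1.003
grip_force: 0.0
```

Call:
step_arm([
  [[0, 0, 0, 0, 1], [0, 0, 0, 0, 1]],
])

```text
t: 8.9
eef_pos: [400.5, -39.1, 211.2]
tcp_rot: [-3.142, 0.001, 0.0]
ft_force: [1.2, -1.4, -0.9]
opening: 0.998
grip_force: 0.0
```

```bash
python3 - <<'E'
from h import *
print(env.state()["eef_pos"],env.state()["tcp_rot"])
c=env.get_calibration("wrist");im=env.read_camera("wrist");cv2.imwrite("pics/w5.png",im);np.save("w5.npy",c["extrinsics"])
for col in ("yellow","green","red"):
    for k in comps(im,col,100): print(col,np.round(cv2.fitEllipse(k)[0],1),np.round(cv2.fitEllipse(k)[1],1),cv2.boundingRect(k), plane(c,cv2.fitEllipse(k)[0],46))
E
```

```text
[400.45813578 -39.13031669 211.19592019] [-3.14150515e+00  7.44064073e-04  1.31154354e-04]
yellow [ 94.7 349.3] [27.7 60.6] (81, 323, 14, 57) [272.21203388 178.2673202   46.        ]
yellow [371.1 154.4] [42.5 44. ] (350, 133, 43, 44) [454.91359758 -80.37256149  46.        ]
yellow [541.5 346. ] [39.6 70.7] (522, 312, 41, 69) [ 275.47577676 -248.54239541   46.        ]
yellow [635.6  11.1] [22.4 31.4] (625, 0, 15, 23) [ 560.93457236 -277.90350621   46.        ]
green [537.1 150.8] [ 78.2 106.7] (496, 105, 82, 92) [ 457.54448695 -218.77103851   46.        ]
red [ 22.2 153.7] [61.3 74.9] (0, 121, 58, 67) [455.07843525 211.01466497  46.        ]
red [ 56.  151.8] [53.7 64.1] (43, 123, 43, 59) [456.70933731 182.91969483  46.        ]
```

View pics/w5.png

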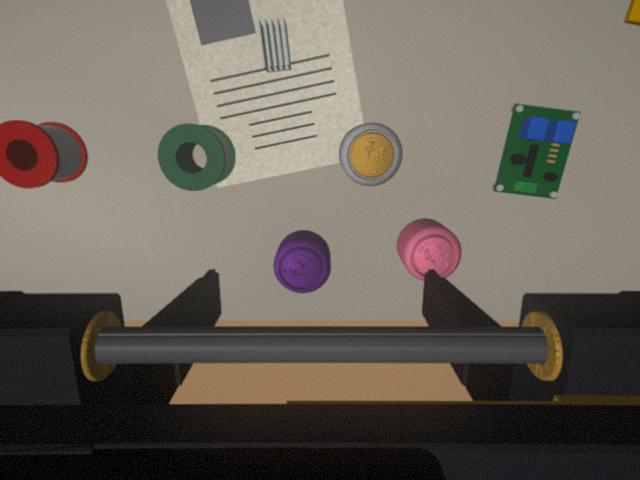

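The gold-topped cup is at (371,154), the green reel's top at (190,157), purple at (302,262) and pink at (436,250). The cup's position agrees with the top/scene triangulation to 2 mm.

Call:
step_arm([
  [[54, 42, 0, 0, 1], [54, 42, 30, 0, 1], [54, 42, 70, 0, 1], [54, 42, 110, 0, 1], [54, 42, 150, 0, 1], [54, 42, 180, 0, 1], [54, 42, 195, 0, 1], [54, 42, 197, 0, 1]],
])

```text
t: 9.62
eef_pos: [453.5, -83.0, 10.9]
tcp_rot: [-3.14, 0.005, -0.004]
ft_force: [0.9, 0.4, 0.3]
opening: 1.001
grip_force: 0.0
```

Call:
step_arm([
  [[0, 0, 0, 0, -1], [0, 0, 0, 0, -1], [0, 0, 0, 0, -1], [0, 0, 0, 0, -1], [0, 0, 0, 0, -1], [0, 0, 0, 0, -1], [0, 0, 0, 0, -1], [0, 0, 0, 0, -1]],
])

```text
t: 10.28
eef_pos: [454.4, -82.2, 15.1]
tcp_rot: [3.141, -0.001, -0.002]
ft_force: [-0.4, 0.1, 7.0]
opening: 0.563
grip_force: 30.0
```

Call:
step_arm([
  [[0, 0, 0, 0, -1], [0, 0, 0, 0, -1], [0, 0, 0, 0, -1]],
])

```text
t: 10.53
eef_pos: [454.4, -82.2, 15.1]
tcp_rot: [3.141, -0.001, -0.002]
ft_force: [-0.7, -0.4, 7.3]
opening: 0.562
grip_force: 30.0
```

Call:
step_arm([
  [[0, 0, -20, 0, -1], [0, 0, -60, 0, -1], [0, -10, -100, 0, -1], [20, -30, -136, 0, -1], [35, -70, -136, 0, -1], [45, -110, -136, 0, -1], [55, -150, -136, 0, -1], [65, -190, -136, 0, -1]],
])

```text
t: 11.2
eef_pos: [519.2, 107.5, 150.9]
tcp_rot: [3.142, -0.0, -0.003]
ft_force: [1.0, -1.2, -1.4]
opening: 0.565
grip_force: 30.0
```

Call:
step_arm([
  [[0, -40, 0, 0, -1], [0, -80, 0, 0, -1], [0, -120, 0, 0, -1], [0, -160, 0, 0, -1], [0, -195, 0, 0, -1], [0, -222, 0, 0, -1], [0, -222, 0, 0, -1], [0, -222, 0, 0, -1]],
])

```text
t: 11.87
eef_pos: [518.9, 328.7, 150.0]
tcp_rot: [3.141, 0.001, -0.0]
ft_force: [0.0, -1.2, -1.1]
opening: 0.565
grip_force: 30.0
```

```bash
python3 - <<'E'
from h import *
print(env.state()["eef_pos"],env.state()["tcp_rot"])
c=env.get_calibration("wrist");im=env.read_camera("wrist");cv2.imwrite("pics/w6.png",im);np.save("w6.npy",c["extrinsics"])
E
```

```text
[518.94646818 328.70275364 150.00882557] [ 3.14103434e+00  8.34113779e-04 -3.47529994e-05]
```

View pics/w6.png

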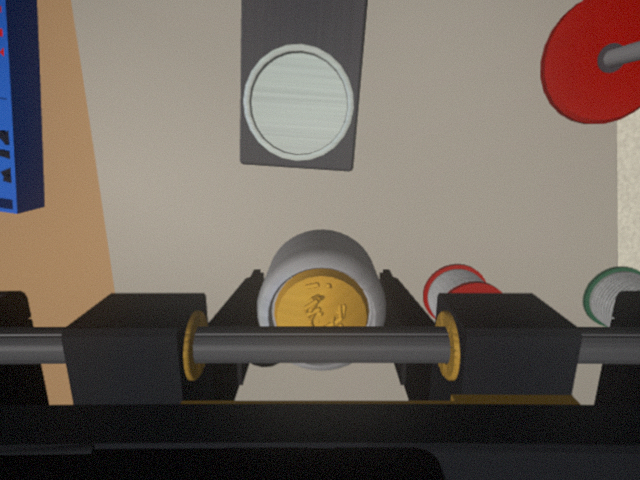

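Cup is held upright. The dish rim spans columns 243–355 and rows 43–160, so its centre is at (299,102).

```bash
python3 - <<'E'
from h import *
W=env.get_calibration("wrist");T,S=env.get_calibration("top"),env.get_calibration("scene")
W["extrinsics"]=np.load("w6.npy")
print(plane(W,(299,102),18), "diam",np.linalg.norm(plane(W,(243,102),18)-plane(W,(355,102),18)),np.linalg.norm(plane(W,(299,43.5),18)-plane(W,(299,160.5),18)))
print(tri((W,(299,102)),(S,(465.8,205.2))),tri((W,(299,102)),(T,(165,196)),(S,(465.8,205.2))))
p=plane(W,(299,102),18); go(p[0],p[1],40,0)
E
```

```text
[612.54908691 345.56661835  18.        ] diam 81.95383400009567 80.96097496499962
(array([613.31384942, 346.01078474,  15.98537349]), np.float64(0.6949835757533958)) (array([612.52683064, 344.92822116,  15.39431063]), np.float64(2.7536650081926477))
go [ 9.340e+01 -1.810e+01  1.102e+02 -1.000e-01] j6 2.03 yaw -0.001
```

Call:
step_arm([
  [[40, -17, 0, 0, -1], [80, -17, 10, 0, -1], [94, -17, 40, 0, -1], [94, -17, 75, 0, -1], [94, -17, 100, 0, -1], [94, -17, 114, 0, -1], [94, -17, 120, 0, -1], [94, -17, 124, 0, -1]],
])

```text
t: 12.58
eef_pos: [614.0, 343.7, 26.6]
tcp_rot: [3.141, 0.0, -0.003]
ft_force: [-0.1, 0.9, -1.0]
opening: 0.558
grip_force: 30.0
```

Call:
step_arm([
  [[0, 0, 1, 0, -1], [0, 0, 1, 0, -1], [0, 0, 1, 0, -0.2], [0, 0, 1, 0, 0.6], [0, 0, 1, 0, 1], [0, 0, 1, 0, 1], [0, 0, 1, 0, 1], [0, 0, 1, 0, 1]],
])

```text
t: 13.25
eef_pos: [613.8, 344.4, 25.8]
tcp_rot: [-3.142, -0.0, -0.002]
ft_force: [0.3, 0.1, -0.4]
opening: 0.859
grip_force: 0.0
```

Call:
step_arm([
  [[0, 0, 0, 0, 1], [0, 0, -5, 0, 1], [0, 0, -30, 0, 1], [0, 0, -70, 0, 1], [0, 0, -110, 0, 1], [-40, 30, -150, 0, 1], [-80, 60, -180, 0, 1], [-80, 60, -180, 0, 1]],
])

```text
t: 13.92
eef_pos: [532.3, 283.8, 207.2]
tcp_rot: [-3.141, -0.001, -0.002]
ft_force: [0.6, -0.1, -0.0]
opening: 0.999
grip_force: 0.0
```

```bash
python3 - <<'E'
from h import *
print(env.state()["eef_pos"],env.state()["tcp_rot"])
c=env.get_calibration("wrist");im=env.read_camera("wrist");s=env.read_camera("scene")[150:300,390:550];np.save("w7.npy",c["extrinsics"]);cv2.imwrite("pics/w7full.png",im)
cv2.imwrite("pics/w7.png",np.vstack([im[:290],cv2.resize(s,(640,300),interpolation=cv2.INTER_CUBIC)]))
for k in comps(im,"yellow",200): print(np.round(cv2.fitEllipse(k)[0],1),np.round(cv2.fitEllipse(k)[1],1),plane(c,cv2.fitEllipse(k)[0],57))
E
```

```text
[532.29163161 283.79524977 207.17514586] [-3.14136113e+00 -8.74598846e-04 -2.17768581e-03]
[ 92.2 351.5] [23.2 56.3] [411.59209929 494.19070165  57.        ]
[245.1 119.9] [44.7 48. ] [614.34185788 344.0896906   57.        ]
[541.5 346.1] [39.8 70.5] [415.96099789  84.24773455  57.        ]
```

View pics/w7.png

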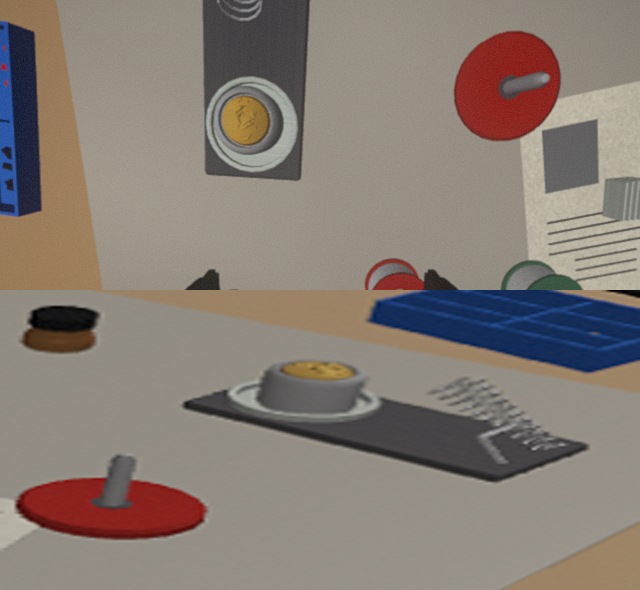

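Cleaner sits upright and flat in the dish (gold (245,120), centred within 2 mm). The red stand shows at (508,86). Now the red reel.

Call:
step_arm([
  [[-137, 69, 0, 0, 1], [-137, 69, 0, 0, 1], [-137, 69, 0, 0, 1], [-137, 69, 0, 0, 1], [-137, 69, 0, 0, 1], [-137, 69, 0, 0, 1], [-137, 69, 0, 0, 1]],
])

```text
t: 14.6
eef_pos: [397.5, 216.3, 206.0]
tcp_rot: [-3.141, -0.001, -0.003]
ft_force: [0.1, 0.1, 0.5]
opening: 1.0
grip_force: 0.0
```

```bash
python3 - <<'E'
from h import *
W=env.get_calibration("wrist");T,S=env.get_calibration("top"),env.get_calibration("scene")
W7=dict(W,extrinsics=np.load("w7.npy"))
k=max(comps(cv2.imread("pics/w7full.png"),"red",500),key=cv2.contourArea);e=cv2.fitEllipse(k);print(e,plane(W7,e[0],10),tri((W7,e[0]),(T,(264.4,185.5)),(S,(417.4,258.8))))
print("spindle tip",tri((W7,(544,78)),(S,(421.4,234))))
print(env.state()["eef_pos"])
im=env.read_camera("wrist");cv2.imwrite("pics/w8.png",im);np.save("w8.npy",W["extrinsics"])
for k in comps(im,"red",200): e=cv2.fitEllipse(k);print(np.round(e[0],1),np.round(e[1],1),cv2.boundingRect(k),plane(W,e[0],46))
E
```

```text
((506.9027404785156, 85.60053253173828), (98.47593688964844, 113.91783905029297), 38.23225021362305) [644.0200385  120.98899597  10.        ] (array([643.88112796, 117.95311419,   5.65776583]), np.float64(2.074768649462884))
spindle tip (array([643.88161761, 119.11885104,  64.66001416]), np.float64(1.0972303489249533))
[397.52741353 216.32282707 205.97769299]
[326.8 151.7] [65.5 67.3] (294, 118, 66, 68) [454.81353542 212.28957417  46.        ]
```

View pics/w8.png

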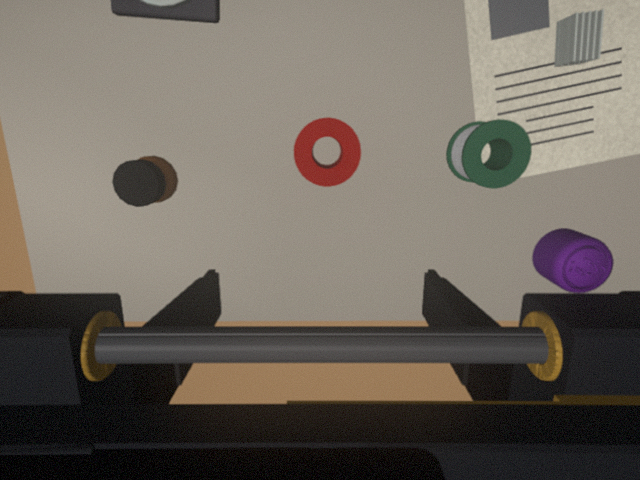

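Red reel's top ring centres at (327,152) and the green reel's at (497,154); the jar is clear at (145,181).

Call:
step_arm([
  [[57, 5, 20, 0, 1], [57, 5, 60, 0, 1], [57, 5, 100, 0, 1], [57, 5, 140, 0, 1], [57, 5, 170, 0, 1], [57, 5, 190, 0, 1], [57, 5, 200, 0, 1], [57, 5, 202, 0, 1]],
])

```text
t: 15.32
eef_pos: [453.4, 210.7, 1.5]
tcp_rot: [3.141, 0.003, -0.003]
ft_force: [-0.9, -0.1, 0.4]
opening: 0.999
grip_force: 0.0
```

Call:
step_arm([
  [[0, 0, 0, 0, -1], [0, 0, 0, 0, -1], [0, 0, 0, 0, -1], [0, 0, 0, 0, -1], [0, 0, 0, 0, -1], [0, 0, 0, 0, -1], [0, 0, 0, 0, -1], [0, 0, 0, 0, -1]],
])

```text
t: 15.98
eef_pos: [453.6, 210.8, 4.1]
tcp_rot: [-3.141, -0.001, -0.003]
ft_force: [-1.4, -0.5, 6.7]
opening: 0.575
grip_force: 30.0
```

Call:
step_arm([
  [[0, 0, 0, 0, -1], [0, 0, 0, 0, -1], [0, 0, -20, 0, -1], [0, 0, -50, 0, -1], [0, 0, -90, 0, -1], [0, 0, -120, 0, -1], [0, 0, -120, 0, -1], [0, 0, -120, 0, -1]],
])

```text
t: 16.65
eef_pos: [453.8, 210.8, 124.6]
tcp_rot: [-3.141, -0.003, -0.002]
ft_force: [-0.3, 0.6, -3.5]
opening: 0.58
grip_force: 30.0
```

```bash
python3 - <<'E'
from h import *
s=env.state();print(s["eef_pos"],s["tcp_rot"],s["opening"])
c=env.get_calibration("wrist");im=env.read_camera("wrist");cv2.imwrite("pics/w9.png",im)
for k in comps(im,"red",200): e=cv2.fitEllipse(k);print(np.round(e[0],1),np.round(e[1],1),cv2.boundingRect(k),plane(c,e[0],s["eef_pos"][2]+42))
go(643.5,118.5,125,0)
E
```

```text
[453.75076294 210.83203692 124.64107105] [-3.14084940e+00 -2.75624159e-03 -2.44673188e-03] 0.5801040283891653
[321.4 345. ] [155.2 229.1] (245, 231, 154, 96) [450.0575021  211.50592982 166.64107105]
[321.  329.6] [140.  151.3] (255, 363, 133, 38) [456.21814606 211.63035837 166.64107105]
[465.1 -46. ] [125.4 141.2] (412, 0, 97, 22) [573.14359228 170.61294639 166.64107105]
go [ 1.907e+02  9.160e+01 -1.700e+00 -1.000e-01] j6 1.88 yaw -0.002
```

View pics/w9.png

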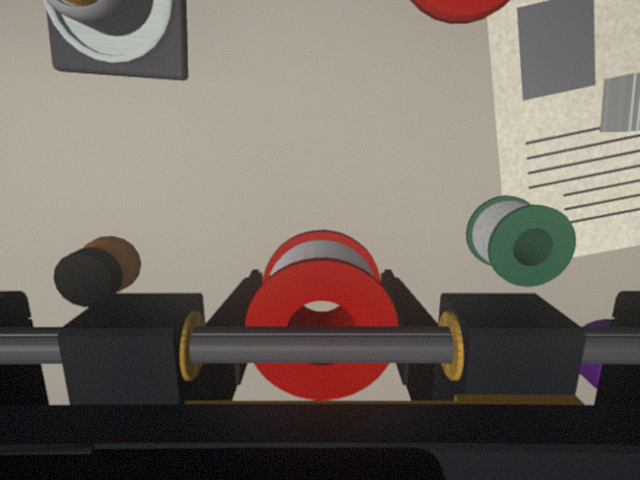

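Reel held square (321,315), bore open at (321,322). Moving above the red stand.

Call:
step_arm([
  [[190, 92, 0, 0, -1], [190, 92, 0, 0, -1], [190, 92, 0, 0, -1], [190, 92, 0, 0, -1], [190, 92, 0, 0, -1], [190, 92, 0, 0, -1], [190, 92, 15, 0, -1], [190, 92, 30, 0, -1]],
])

```text
t: 17.37
eef_pos: [643.0, 117.5, 90.7]
tcp_rot: [3.141, 0.003, -0.004]
ft_force: [-0.2, 0.4, -2.5]
opening: 0.576
grip_force: 30.0
```

Call:
step_arm([
  [[0, 0, 0, 0, -1], [0, 0, 0, 0, -1]],
])

```text
t: 17.53
eef_pos: [642.1, 118.2, 91.2]
tcp_rot: [3.141, 0.004, -0.003]
ft_force: [-0.7, 0.1, -2.3]
opening: 0.576
grip_force: 30.0
```

```bash
python3 - <<'E'
from h import *
s=env.state();print(s["eef_pos"])
a=env.read_camera("top")[150:230,220:320];b=env.read_camera("scene")[180:290,360:480]
go(643,118.5,40,0)
cv2.imwrite("pics/a10.png",np.hstack([cv2.resize(a,(400,366),interpolation=cv2.INTER_CUBIC),cv2.resize(b,(400,366),interpolation=cv2.INTER_CUBIC)]))
E
```

```text
[642.11645924 118.15119182  91.22709543]
go [-0.1 -0.1 53.3 -0.1] j6 1.65 yaw -0.002
```

View pics/a10.png

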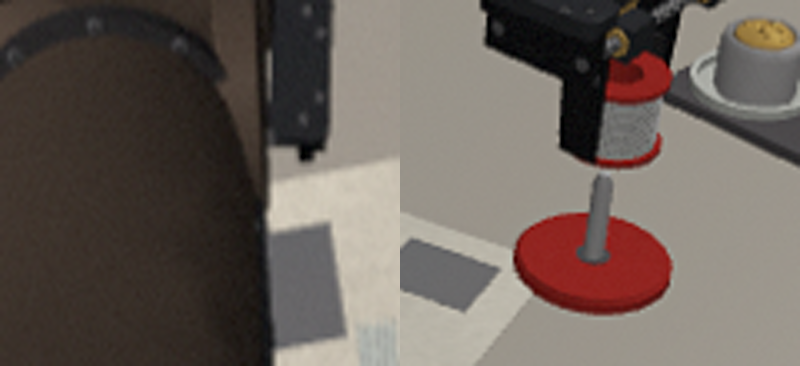

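```bash
python3 - <<'E'
from h import *
S=env.get_calibration("scene")
im=env.read_camera("scene")
E=S["extrinsics"]
def proj(p):
    q=E[:3,:3]@p+E[:3,3]; return cv2.projectPoints(np.array([[q[0],-q[1],-q[2]]]),np.zeros(3),np.zeros(3),S["K"],np.array(S["D"]))[0].ravel()
for k in comps(im[180:300,360:480],"red",10): k=k+[360,180];print(cv2.boundingRect(k),cv2.fitEllipse(k)[0])
th=np.linspace(0,2*np.pi,90)
for z in (87.2,91.2,133.2,129.2):
    q=np.array([proj(np.array([642.9+28*np.cos(t),118.2+28*np.sin(t),z])) for t in th]);print(z,"u",q[:,0].min().round(1),q[:,0].max().round(1),"v",q[:,1].min().round(1),q[:,1].max().round(1))
q=np.array([proj(np.array([643+46*np.cos(t),118.5+46*np.sin(t),10])) for t in th]);print("base u",q[:,0].min(),q[:,0].max(),"v",q[:,1].min(),q[:,1].max())
print(proj(np.array([643,118.5,68])))
E
```

```text
(394, 244, 47, 30) (417.4132995605469, 258.76739501953125)
(419, 221, 20, 9) (428.3174743652344, 224.3041534423828)
(422, 195, 20, 15) (430.8583068847656, 202.88670349121094)
87.2 u 406.5 436.7 v 215.9 232.2
91.2 u 406.7 436.9 v 214.1 230.3
133.2 u 409.1 440.0 v 195.1 210.9
129.2 u 408.9 439.7 v 196.9 212.7
base u 393.2710674407741 440.9605074282178 v 243.60855721994238 271.4524125909374
[420.46564167 232.33353896]
```

The reel sits about 2 px (3 mm) right of the spindle line in the scene picture, so I'm shifting a little before lowering.

Call:
step_arm([
  [[-2, 2, 0, 0, -1], [-2, 2, 12, 0, -1], [-2, 2, 28, 0, -1], [-2, 2, 44, 0, -1], [-2, 2, 60, 0, -1], [-2, 2, 70, 0, -1], [-2, 2, 74, 0, -1], [-2, 2, 74, 0, -1]],
])

```text
t: 18.35
eef_pos: [640.8, 116.2, 18.6]
tcp_rot: [3.141, 0.001, -0.002]
ft_force: [-0.1, 0.3, -1.9]
opening: 0.579
grip_force: 30.0
```

Call:
step_arm([
  [[0, 0, 2, 0, -1], [0, 0, 3, 0, -1], [0, 0, 3, 0, -1], [0, 0, 3, 0, 0], [0, 0, 3, 0, 0.5], [0, 0, 3, 0, 1], [0, 0, 3, 0, 1], [0, 0, 3, 0, 1]],
])

```text
t: 19.02
eef_pos: [641.3, 116.3, 16.9]
tcp_rot: [3.142, -0.001, -0.003]
ft_force: [-0.4, 0.9, -0.1]
opening: 0.8
grip_force: 0.0
```

Call:
step_arm([
  [[0, 0, 0, 0, 1], [0, 0, 0, 0, 1], [0, 0, -20, 0, 1], [0, 0, -55, 0, 1], [0, 0, -95, 0, 1], [-20, 0, -130, 0, 1], [-50, 0, -155, 0, 1], [-90, 0, -170, 0, 1]],
])

```text
t: 19.68
eef_pos: [553.0, 116.4, 189.0]
tcp_rot: [-3.141, -0.005, -0.003]
ft_force: [0.2, -0.7, 0.7]
opening: 1.002
grip_force: 0.0
```

```bash
python3 - <<'E'
from h import *
im=env.read_camera("scene")
for k in comps(im[180:300,360:480],"red",10): k=k+[360,180];print(cv2.boundingRect(k),cv2.fitEllipse(k)[0])
s=env.state();print(s["eef_pos"]);go(400,72,206,0)
cv2.imwrite("pics/a11.png",im)
E
```

```text
(394, 246, 47, 28) (417.4632873535156, 258.86468505859375)
(405, 229, 29, 18) (419.1664123535156, 237.56126403808594)
[545.81949429 116.77656082 190.24514066]
go [-1.457e+02  4.500e+01 -1.580e+01 -1.000e-01] j6 1.66 yaw -0.002
```

Call:
step_arm([
  [[-146, 45, -16, 0, 1], [-146, 45, -16, 0, 1], [-146, 45, -16, 0, 1], [-146, 45, -16, 0, 1], [-146, 45, -16, 0, 1], [-146, 45, -16, 0, 1], [-146, 45, -16, 0, 1]],
])

```text
t: 20.32
eef_pos: [406.9, 71.9, 202.6]
tcp_rot: [3.142, -0.001, -0.003]
ft_force: [0.2, -0.4, -0.7]
opening: 0.997
grip_force: 0.0
```

```bash
python3 - <<'E'
from h import *
W=env.get_calibration("wrist");im=env.read_camera("wrist");T,S=env.get_calibration("top"),env.get_calibration("scene")
for k in comps(im,"green",200): e=cv2.fitEllipse(k);print(np.round(e[0],1),np.round(e[1],1),cv2.boundingRect(k),plane(W,e[0],46),tri((W,e[0]),(S,(328.3,214.1))))
print("red reel on stand",plane(S,(419.2,237.6),56)); s=env.state();print(s["eef_pos"]);go(452,71,4,0)
E
```

```text
[616.3 198.8] [5.3 6.8] (619, 128, 21, 73) [ 424.47343839 -174.60074303   46.        ] (array([493.22477891, -53.13722964, 155.60678241]), np.float64(56.632557981490464))
red reel on stand [642.32252706 117.71701068  56.        ]
[407.09267606  71.97317186 202.33121306]
go [ 4.490e+01  9.000e-01  1.983e+02 -1.000e-01] j6 1.59 yaw -0.003
```

Picture budget is spent, so I continue with numbers. The green mask needs relaxing for the wrist camera.

```bash
python3 - <<'E'
from h import *
W5=env.get_calibration("wrist");W=dict(W5);W5=dict(W5,extrinsics=np.load("w5.npy"));S=env.get_calibration("scene")
im5=cv2.imread("pics/w5.png");h=cv2.cvtColor(im5,cv2.COLOR_BGR2HSV);print(h[180:184,180:200:6].tolist())
g=[((60,60,20),(95,255,255))]
im=env.read_camera("wrist")
for n,i,c in (("w5",im5,W5),("now",im,W)):
  for k in comps(i,g,500):
    e=cv2.fitEllipse(k);print(n,np.round(e[0],1),np.round(e[1],1),cv2.boundingRect(k),plane(c,e[0],46),tri((c,e[0]),(S,(328.3,214.1))))
E
```

```text
[[[69, 80, 86], [70, 96, 90], [63, 74, 89], [72, 75, 88]], [[70, 78, 95], [69, 70, 87], [69, 88, 87], [65, 74, 86]], [[70, 75, 88], [70, 90, 88], [70, 75, 88], [68, 72, 88]], [[67, 80, 86], [68, 76, 90], [72, 88, 90], [71, 83, 92]]]
w5 [195.4 156. ] [66.5 76.2] (159, 124, 75, 66) [453.55615522  67.37763784  46.        ] (array([454.66375997,  67.34273257,  49.56854134]), np.float64(1.4011385980694442))
w5 [535.5 151. ] [ 74.4 111.7] (496, 105, 82, 93) [ 457.33396393 -217.48962957   46.        ] (array([ 518.76155199, -102.87509755,  183.42012384]), np.float64(65.8602795236451))
now [322. 166.] [65.1 66.5] (290, 133, 65, 67) [452.90340619  71.8651686   46.        ] (array([452.87961213,  71.78549855,  47.08788925]), np.float64(0.13350556729605897))
now [615.8 200.3] [4.5 6.2] (618, 129, 22, 72) [ 423.36795813 -174.15947564   46.        ] (array([492.81794645, -52.73798142, 155.4990924 ]), np.float64(56.78183547861209))
```

Green reel at (453,71.6), top at z 47, consistent. Grasping it.

Call:
step_arm([
  [[46, 1, 20, 0, 1], [46, 1, 60, 0, 1], [46, 1, 100, 0, 1], [46, 1, 140, 0, 1], [46, 1, 170, 0, 1], [46, 1, 190, 0, 1], [46, 1, 197, 0, 1], [46, 1, 198, 0, 1]],
])

```text
t: 21.08
eef_pos: [451.8, 70.9, 2.5]
tcp_rot: [3.141, 0.003, -0.002]
ft_force: [-0.7, 0.3, 0.8]
opening: 1.0
grip_force: 0.0
```

Call:
step_arm([
  [[0, 0, 0, 0, -1], [0, 0, 0, 0, -1], [0, 0, 0, 0, -1], [0, 0, 0, 0, -1], [0, 0, 0, 0, -1], [0, 0, 0, 0, -1], [0, 0, 0, 0, -1], [0, 0, 0, 0, -1]],
])

```text
t: 21.75
eef_pos: [452.3, 70.7, 4.7]
tcp_rot: [3.142, -0.001, -0.003]
ft_force: [-1.0, 0.9, 7.2]
opening: 0.593
grip_force: 30.0
```

Call:
step_arm([
  [[0, 0, 0, 0, -1], [0, 0, 0, 0, -1], [0, 0, -20, 0, -1], [0, 0, -50, 0, -1], [0, 0, -90, 0, -1], [0, 0, -120, 0, -1], [0, 0, -120, 0, -1], [0, 0, -120, 0, -1]],
])

```text
t: 22.42
eef_pos: [452.4, 70.8, 125.2]
tcp_rot: [3.142, -0.003, -0.002]
ft_force: [-0.7, 0.4, -2.8]
opening: 0.595
grip_force: 30.0
```

```bash
python3 - <<'E'
from h import *
S,T=env.get_calibration("scene"),env.get_calibration("top")
W=dict(env.get_calibration("wrist"))
w4=None
s=env.state();print(s["eef_pos"],s["opening"],s["grip_force"])
im=env.read_camera("scene")
for k in comps(im,[((60,60,20),(95,255,255))],40): print(cv2.boundingRect(k),np.round(cv2.fitEllipse(k)[0],1))
print(plane(S,(334.7,317.8),10),plane(T,(368,190.4),10),plane(S,(336.8,290.5),67))
go(637.5,-122.5,125,0)
E
```

```text
[452.39998063  70.75128226 125.23742492] 0.595369126809225 29.999572508968413
(186, 282, 54, 37) [213.9 301.5]
(309, 299, 53, 38) [334.7 317.8]
(324, 154, 22, 15) [332.2 160.8]
[ 641.81457007 -125.78157367   10.        ] [ 636.24193442 -122.7076669    10.        ] [ 640.56692982 -122.20018716   67.        ]
go [ 1.863e+02  1.928e+02 -1.000e+00 -1.000e-01] j6 1.58 yaw -0.003
```

Call:
step_arm([
  [[186, 193, 0, 0, -1], [186, 193, 0, 0, -1], [186, 193, 0, 0, -1], [186, 193, 0, 0, -1], [186, 193, 0, 0, -1], [186, 193, 0, 0, -1], [186, 193, 0, 0, -1], [186, 193, 10, 0, -1]],
])

```text
t: 23.13
eef_pos: [639.7, -126.1, 112.2]
tcp_rot: [3.141, -0.0, -0.005]
ft_force: [-0.4, 0.1, -3.7]
opening: 0.595
grip_force: 30.0
```

Call:
step_arm([
  [[0, 0, 15, 0, -1], [0, 0, 22, 0, -1], [0, 0, 22, 0, -1]],
])

```text
t: 23.38
eef_pos: [635.7, -121.9, 88.5]
tcp_rot: [-3.14, 0.006, -0.002]
ft_force: [-0.8, 0.3, -3.1]
opening: 0.595
grip_force: 30.0
```

```bash
python3 - <<'E'
from h import *
S=env.get_calibration("scene");E=S["extrinsics"]
s=env.state();p=s["eef_pos"];print(p)
im=env.read_camera("scene")
def proj(p):
    q=E[:3,:3]@p+E[:3,3]; return cv2.projectPoints(np.array([[q[0],-q[1],-q[2]]]),np.zeros(3),np.zeros(3),S["K"],np.array(S["D"]))[0].ravel()
for k in comps(im[220:350,270:400],[((60,60,20),(95,255,255))],10): k=k+[270,220];print(cv2.boundingRect(k),np.round(cv2.fitEllipse(k)[0],1))
th=np.linspace(0,2*np.pi,90)
def box(n,x,y,z,r):
    q=np.array([proj(np.array([x+r*np.cos(t),y+r*np.sin(t),z])) for t in th]);print(n,np.round([*q.min(0),*q.max(0)],1))
box("reel bot",p[0]+.6,p[1],p[2]-4.5,28);box("reel top",p[0]+.6,p[1],p[2]+41.5,28)
box("base",638.5,-123,10,46);box("base0",638.5,-123,0,46)
print("tip",proj(np.array([638.5,-123,68])))
h=cv2.cvtColor(im,cv2.COLOR_BGR2HSV)
for v in range(286,312,3): print(v,h[v,326:348,1].tolist(),h[v,326:348,2].tolist())
E
```

```text
[ 635.66269111 -121.91225094   88.50268728]
(309, 299, 53, 38) [334.8 317.8]
(328, 280, 24, 11) [339.8 284. ]
(329, 248, 26, 22) [341.3 259.7]
reel bot [318.3 270.9 352.3 292. ]
reel top [319.  248.6 353.9 269.3]
base [307.4 298.8 361.2 334.7]
base0 [307.3 303.1 360.8 339.2]
tip [335.56302254 289.70842998]
286 [64, 85, 33, 16, 14, 11, 9, 8, 9, 9, 6, 2, 6, 4, 9, 9, 9, 13, 20, 70, 109, 110] [12, 9, 23, 82, 125, 120, 117, 121, 117, 118, 118, 119, 124, 122, 113, 110, 118, 116, 113, 102, 98, 97]
289 [26, 29, 31, 51, 99, 109, 109, 109, 112, 108, 104, 108, 107, 107, 107, 110, 116, 89, 41, 29, 24, 22] [127, 71, 50, 65, 59, 61, 63, 70, 73, 80, 81, 80, 79, 79, 74, 65, 55, 63, 75, 114, 147, 166]
292 [27, 25, 25, 25, 27, 25, 26, 10, 3, 4, 6, 6, 7, 8, 21, 25, 25, 25, 25, 24, 26, 25] [163, 162, 163, 163, 163, 165, 154, 98, 99, 114, 120, 120, 115, 127, 155, 165, 164, 163, 162, 158, 154, 166]
295 [25, 27, 27, 27, 25, 25, 25, 10, 5, 5, 2, 5, 7, 17, 24, 25, 25, 25, 25, 24, 22, 24] [163, 162, 163, 163, 161, 164, 153, 100, 101, 110, 111, 113, 107, 122, 157, 163, 163, 162, 162, 162, 161, 162]
298 [25, 27
[... 289 characters left out ...]
 101, 99, 100, 101, 100, 98, 96, 106, 111, 112, 109, 103, 93, 100, 100, 99, 99, 98, 97, 101, 122]
304 [98, 98, 101, 100, 99, 96, 50, 8, 5, 5, 7, 2, 2, 37, 105, 102, 106, 102, 102, 96, 98, 102] [102, 101, 101, 99, 98, 98, 92, 101, 107, 112, 112, 107, 103, 104, 100, 100, 99, 100, 100, 101, 99, 100]
307 [100, 97, 100, 97, 99, 96, 47, 10, 7, 5, 5, 7, 0, 40, 105, 99, 99, 101, 97, 98, 99, 97] [102, 100, 99, 100, 98, 98, 93, 103, 108, 111, 111, 109, 101, 103, 100, 100, 100, 101, 100, 101, 100, 100]
310 [101, 101, 98, 98, 98, 87, 30, 7, 5, 5, 5, 2, 10, 53, 110, 103, 100, 98, 102, 99, 104, 100] [101, 101, 101, 102, 99, 97, 92, 105, 110, 112, 111, 106, 104, 110, 102, 102, 102, 101, 100, 100, 101, 102]
```

Call:
step_arm([
  [[0, 0, 0, 0, -1], [0, 0, 0, 0, -1], [0, 0, 0, 0, -1]],
])

```text
t: 23.68
eef_pos: [637.8, -122.5, 92.9]
tcp_rot: [3.141, -0.001, -0.002]
ft_force: [-0.5, -0.0, -1.6]
opening: 0.594
grip_force: 30.0
```

```bash
python3 - <<'E'
from h import *
im=env.read_camera("scene")
go(639,-122.3,88.5,0);print(env.state()["eef_pos"])
for k in comps(im[220:350,270:400],[((60,60,20),(95,255,255))],10): k=k+[270,220];print(cv2.boundingRect(k),np.round(cv2.fitEllipse(k)[0],1))
E
```

```text
go [ 1.3 -0.3  4.4 -0.1] j6 1.28 yaw -0.002
[ 637.74548041 -122.57635387   92.93913196]
(309, 299, 53, 38) [334.8 317.8]
(329, 276, 25, 13) [339.2 279.3]
(330, 247, 26, 21) [342.4 258.4]
```

Call:
step_arm([
  [[0, 0, 12, 0, -1], [0, 0, 28, 0, -1], [0, 0, 44, 0, -1], [0, 0, 60, 0, -1], [0, 0, 70, 0, -1], [0, 0, 74, 0, -1], [0, 0, 74, 0, -1], [0, 0, 74, 0, -1]],
])

```text
t: 24.4
eef_pos: [637.8, -122.8, 18.6]
tcp_rot: [3.141, -0.0, -0.002]
ft_force: [0.1, -0.1, -2.6]
opening: 0.592
grip_force: 30.0
```

Call:
step_arm([
  [[0, 0, 2, 0, -1], [0, 0, 3, 0, -1], [0, 0, 3, 0, -1], [0, 0, 3, 0, 0], [0, 0, 3, 0, 0.5], [0, 0, 3, 0, 1], [0, 0, 3, 0, 1], [0, 0, 3, 0, 1]],
])

```text
t: 25.07
eef_pos: [637.7, -122.8, 15.6]
tcp_rot: [3.141, -0.001, -0.002]
ft_force: [-0.5, -0.2, -0.1]
opening: 0.817
grip_force: 0.0
```

Call:
step_arm([
  [[0, 0, 0, 0, 1], [0, 0, 0, 0, 1], [0, 0, -20, 0, 1], [0, 0, -55, 0, 1], [0, 0, -95, 0, 1], [-20, 0, -130, 0, 1], [-50, 0, -155, 0, 1], [-90, 0, -190, 0, 1]],
])

```text
t: 25.73
eef_pos: [555.3, -122.3, 198.8]
tcp_rot: [3.141, -0.001, -0.002]
ft_force: [-0.3, -0.3, 0.6]
opening: 0.999
grip_force: 0.0
```

Call:
step_arm([
  [[-50, 80, 0, 0, 1], [-90, 120, 0, 0, 1], [-90, 160, 0, 0, 1], [-90, 200, 0, 0, 1], [-90, 200, 0, 0, 1], [-90, 200, 0, 0, 1], [-90, 200, 0, 0, 1], [-90, 200, 0, 0, 1]],
])

```text
t: 26.4
eef_pos: [465.4, -322.4, 197.5]
tcp_rot: [-3.141, 0.0, -0.004]
ft_force: [-0.5, 0.6, -0.4]
opening: 0.999
grip_force: 0.0
```

```bash
python3 - <<'E'
from h import *
S,T=env.get_calibration("scene"),env.get_calibration("top")
s,t=env.read_camera("scene"),env.read_camera("top");print(env.state()["eef_pos"])
g=[((60,60,20),(95,255,255))]
for n,im,c in (("S",s,S),("T",t,T)):
  for col in (g,"red","yellow"):
    for k in comps(im,col,60):
        e=cv2.fitEllipse(k)
        if c is T and e[0][1]<150: continue
        print(n,np.round(e[0],1),np.round(e[1],1),cv2.boundingRect(k),np.round(plane(c,e[0],56)[:2],1))
E
```

```text
[ 465.99025028 -321.04139884  197.63870387]
S [213.9 301.5] [32.6 55.1] (186, 282, 54, 37) [ 504.5 -271.6]
S [335.5 295.1] [22.6 32.5] (320, 284, 32, 23) [ 638.3 -122.3]
S [334.8 317.7] [38.1 52.6] (309, 302, 53, 35) [ 674.3 -166. ]
S [22.4 24. ] [44.2 73.9] (0, 2, 56, 44) [-1148.5   256.8]
S [ 43.6 465. ] [ 22.4 103.2] (0, 446, 84, 34) [ 590.4 -606.7]
S [417.5 258.9] [29.  47.5] (394, 246, 48, 28) [679.2  58.2]
S [419.2 237.5] [17.2 28.9] (405, 229, 29, 18) [642.2 117.9]
S [  1.1 416.2] [60.  86.4] (0, 385, 45, 63) [ 482.  -606.4]
S [200.8 333.3] [17.3 22.7] (192, 323, 18, 21) [ 547.9 -334. ]
S [216.5 339.3] [ 9.5 17.4] (209, 334, 17, 12) [ 575.4 -326.2]
S [226.7 378.8] [58.8 83.4] (191, 346, 74, 70) [ 647.  -368.2]
S [469. 190.] [ 7.4 16.2] (461, 186, 17, 8) [615.7 344.1]
T [368.1 190.3] [37.8 38.3] (349, 172, 39, 38) [ 626.1 -118.7]
T [419.  270.5] [32.3 41.7] (405, 252, 29, 38) [ 449.8 -232.4]
T [264.3 185.4] [37.9 38.3] (245, 167, 39, 38) [631.4 112.3]
T [575.  229.7] [13.4 48.4] (555, 217, 41, 27) [ 549.4 -584.2]
T [161.7 191.4] [14.9 15.7] (154, 184, 16, 16) [612.4 341. ]
T [465.  203.3] [39.4 57.5] (447, 178, 36, 54) [ 602.3 -335.5]
T [583.4 294.6] [44.8 76.7] (557, 258, 55, 71) [ 404.6 -598.4]
```

Both reels seat at their stands' measured centres with tops at z≈56. The cleaner is in its dish, the pump on its rest, and the board has not moved. Handing in.

```bash
python3 -c "
from cell import env
print(env.job_done())"
```

```text
the job is handed in; nothing more can be done
None
```

I put both reels, the pump and the tip cleaner back in their places and handed the job in after about 27 s; my checks showed all four seated and the board unmoved, but the hand-in gave no verdict, and I did not re-measure the flux jar at the end.

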